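# Square up three electrode plates in a hinged drill jig, pin it and hold it shut

## Task

Three brass electrode plates lie in a loose pile in the open hinged drill jig: tap their edges until the pile is square and sits against both locating rails, then swing the leaf down over it. Take the locating pin from its drilled block, push it through the leaf's corner hole into the post below, and press its knob down until the leaf is fully shut against its sprung plunger. Finish while still holding the knob and pressing it down, because the leaf springs up if you let go; leave the other things on the desk alone.

Things in the scene. Friction and masses are not known exactly. Their poses are not given: they have to be found in the camera images.
- jig: Hinged drill jig (leaf jig): steel body 170 x 130 mm, fixed on the desk; body plate up to z = 20 mm. Origin: centre of its underside; its x runs from the front (landing posts, towards the robot) to the rear (hinge), y to the left, z up. The plates lie in its middle; in front and to the right of them is free space down to the body plate, except for the two landing posts.
- nest (a point): Centre of the plates' underside when they sit against both rails: jig (10, 0, 30) mm, axes as the jig. The rest block under the plates spans -25 to 30 mm in x and -17 to 22 mm in y about this point, so seated plates overhang it by 8 to 10 mm at the front and right; it is 10 mm high, so a finger can reach below the plates' edges.
- rear_rail (a point): Middle of the face of the rear locating rail, jig (45, 0, 32) mm; the face looks to the front (jig -x), is 44 mm wide and reaches up to jig z = 44 mm.
- left_rail (a point): Middle of the face of the left locating rail, jig (10, 25, 32) mm; the face looks to the right (jig -y), is 50 mm long and reaches up to jig z = 44 mm.
- post_hole (a point): Mouth of the pin hole in the right landing post, at its top: jig (-60, -50, 52) mm. Hole 12 mm wide, 30 mm deep, 2 mm chamfer. The post is 30 x 30 mm; its twin without a hole stands at jig (-60, 50); 70 mm are free between them.
- leaf (a joint): Angle of the leaf, rad: 0 = fully shut (resting on both posts), grows as it opens upward; 1.57 = upright; stop at 2.0. Stiff hinge (0.2 N m): it stays where it is left. A sprung rubber plunger under its middle meets the plates at about 0.05 rad and lifts the leaf by 0.02 to 0.04 rad when nothing presses; to shut it fully takes 8 to 10 N at the corner hole.
- leaf_hinge (a point): Middle of the hinge axis, jig (75, 0, 56) mm; the axis runs along the jig's y. The hinge lugs reach up to z = 66 mm at jig y = 36 and -36 mm.
- leaf_end (a point): Middle of the leaf's free edge on its outer face (upper face when shut, facing away from the posts when upright), 150 mm from the hinge axis. Site x: along the leaf towards the hinge; z: out of the outer face. Aluminium leaf, a T 8 mm thick (z 52 to 60 mm when shut), about 0.24 kg: stem 56 mm wide, crossbar 30 x 130 mm at the free end.
- leaf_hole (a point): Upper mouth of the leaf's corner hole (12 mm wide, through, 1.5 mm chamfer) on the outer face, 15 mm from the free edge at the right end of the crossbar; over the post's hole when the leaf is shut, at jig (-60, -50, 60) mm.
- plate_low: Lowest brass plate, 70 x 50 x 4 mm, 118 g, plain and smooth (friction about 0.2). Origin: centre of its underside; x along the 70 mm. Seated against both rails its origin is at jig (10, 0, 30) mm; it starts 4 to 12 mm short of each rail, turned up to 5 degrees.
- plate_mid: Middle brass plate, the same; seated at jig (10, 0, 34) mm.
- plate_top: Upper brass plate, the same; seated at jig (10, 0, 38) mm.
- pin: Locating pin standing in the aluminium block: steel shank 10 mm thick and 34 mm long with a tapered nose, black knurled knob 22 mm thick and 34 mm tall above it; the knob's flat underside is the shoulder that lands on the leaf. 60 g. Origin: middle of the nose's end; z up along the pin; shoulder at z = 34 mm, knob top at z = 68 mm. It has no lock: only a push keeps it and the leaf down.
- pin_tip (a point): Middle of the pin's nose end (the pin's origin). When the pin is home and the leaf shut it is at jig (-60, -50, 26) mm.
- block: Aluminium block 64 x 64 x 45 mm, fixed, with the pin in its middle hole (12 mm wide, 38 mm deep) and two small empty holes. Origin: centre of its underside. It stands to the left or right of the jig.
- cylinder_electrode: Brass cylinder electrode, 72 mm wide, 84 mm high with its terminal, loose, to be left alone. Origin: centre of its underside.
- ball_electrode: Brass ball electrode on a black foot, 52 mm wide, 68 mm high, loose, to be left alone. Origin: centre of its underside.
- screwdriver: Screwdriver lying on the desk, loose, to be left alone.
Not all that is in view belongs to the job. What is shaped like the plate_top but orange or red is not meant.

How it is judged:
By the outcome, as a careful person would: the job done as asked, in the order asked, and still so for the second after the job is handed in, while the arm keeps its last pose, push and grip.
It also fails if it takes over 61 s, if anything falls off the work surface, if the arm or the gripper's body presses on something with over 40 N, if the wrist force passes 120 N, or if a joint passes its speed limit or range.

## Robot

A 6-joint arm with a two-finger parallel gripper is mounted at the origin on the work surface. World frame = base frame: x ahead of the robot, y to its left, z up, the work surface at z = 0. Lengths are in mm, angles in rad, forces in N, time in s.
With the tool pointing down it reaches from about 275 to 725 mm from the base axis. Payload 5.6 kg.
Tool frame: the origin (TCP) lies at the very end of the fingers, on their centre line; the grasp point (between the pads) lies 19 mm behind it; z points along the fingers, y is the line along which they close (so a half turn about z gives the same grasp; the last joint's range is limited). The gripper opens to 85 mm and grips with 20 to 120 N. Pads are 22 mm wide; open, the fingers measure 114 mm over their backs; the gripper's body (76 mm by 85 mm) begins 54 mm behind the grasp point. The pads swing forward as they close: fully open they stand 13 mm farther back than shut.
Start: joints at [-1.008, 0.255, 0.108, 0, -1.424, -0.285], TCP at [150.852, -528.901, 231.283] pointing down, gripper open.
Joint ranges: [-2.95, 2.95], [-1.21, 1.97], [-1.09, 1.5], [-2.87, 1.71], [-2.94, -0.07], [-3.05, 3.05]. Speed limits (rad/s): [2.57, 2.57, 3.14, 3.14, 3.14, 3.14].

## Interface

Orientations are given as a rotation vector (axis times angle).
In Python, from plant import arm, optics, order gives the robot as it stands. The module is installed in compiled form; this text tells all that it offers.
- The arm moves only by the tool arm_command, never from a script. Its argument "steps" is a list of rows, each a list of 7 numbers: the shift along the tool's x, y, z in mm, then the turn, a rotation vector about the tool's x, y, z in degrees, then the opening, from 0 (shut) to 1 (fully open). In form: [[x, y, z, ax, ay, az, grip], ...]. A call has 1 to 12 rows; each row shifts and turns the commanded pose from where the row before left it, along the tool's axes as they then stand; what a row does not reach is not made up. A row lasts 1/8 s, in which the tool goes at most 62.5 mm and 10.7 degrees, less where a joint would pass 70% of its speed; a pose out of reach is approached as far as the arm can. A call with a gripper value outside its range is refused whole. The fingers move at their own pace and stop on an object; the grip force is fixed at half the most. Time passes only in rows, so rows that do not move let the fingers close. It gives the time, the measured TCP pose, the force, the opening and the grip force at its end, in the units of the state.
- arm.sense(): the state, without advancing time (a new reading comes with each control period).
- optics.read_camera(name): name is "scene" or "top" or "wrist"; returns a dict with "image" (480x640x3 uint8, blue, green, red), "range_z" (480x640 float32, mm along the optical axis (not along the pixel's ray), 0 where there is no reading), "fx", "fy", "cx", "cy" (pixels), "world_from_camera" (4x4, takes a point from camera to world coordinates). Camera axes: x right, y down, z forward; pixel columns grow to the right and rows downward; lengths in mm; the calibration is good to about 2 mm. A picture is of the moment at which its call begins.
- order.finish_job(): hands the job in; it is judged then, once.
The state is a dict: "clock": time; "qpos": joint angles; "qd": joint speeds; "joint_efforts": joint torques, N m; "eef_pos": TCP position; "eef_rot": TCP orientation; "force": force on the tool from outside, world axes, zero at the start; "wrist_torque": the same for the moment, N m; "opening": finger opening in mm; "finger_force": force on a finger pad.
Only numpy, scipy, OpenCV 4.12 (cv2) and the standard library are available. Lean on these libraries where they do the work, as an engineer would, in place of code of your own. Each camera call takes 0.05 s, during which the arm holds its last target. There are 200 camera calls.

## Working session

There is one attempt and no reset: what is moved stays moved. The work goes in short steps, Python scripts to look and compute and a tool call to move; the robot and the scene stay as the last step left them, time stands still between calls to the robot, and variables do not carry over. Pictures are saved under pics/ and viewed, at most 12 in all, crops included, and the job is handed in when it is done.

Besides the shell and the picture viewer there is one more tool, called after "Call:" as a command line: name --pt "numbers of a row" for each row, then --argument value for the rest. arm_command: Moves the arm, as the interface text tells. Its arguments: {"type":"object","properties":{"steps":{"type":"array"}},"required":["steps"]}

```bash
mkdir -p pics
cat > h.py <<'E'
import numpy as np, cv2
from plant import arm, optics, order
from scipy.spatial.transform import Rotation as R
def cam(n):
    d=optics.read_camera(n); return d
def pts(d):
    z=d["range_z"]; v,u=np.mgrid[:480,:640]
    P=np.stack([(u-d["cx"])/d["fx"]*z,(v-d["cy"])/d["fy"]*z,z,np.ones_like(z)],-1)
    W=(P@d["world_from_camera"].T)[...,:3]; W[z==0]=np.nan
    return W
def proj(d,p):
    c=np.linalg.inv(d["world_from_camera"])@np.append(p,1); return d["fx"]*c[0]/c[2]+d["cx"],d["fy"]*c[1]/c[2]+d["cy"]
def ray(d,u,v,z):
    T=d["world_from_camera"]; r=T[:3,:3]@np.array([(u-d["cx"])/d["fx"],(v-d["cy"])/d["fy"],1]); o=T[:3,3]
    return o+r*(z-o[2])/r[2]
E
python3 - <<'E'
from h import *
import pickle
for n in("scene","top"):
    d=cam(n); cv2.imwrite(f"pics/{n}0.png",d["image"]); pickle.dump(d,open(n+"0.pkl","wb"))
    print(n,d["fx"],np.round(d["world_from_camera"],3).tolist())
s=arm.sense(); print(s)
E
```

```text
scene 516.7531717870751 [[0.578, 0.538, -0.614, 1082.129], [0.816, -0.361, 0.452, -426.838], [0.022, -0.762, -0.647, 642.78], [0.0, 0.0, 0.0, 1.0]]
top 604.8573112077361 [[0.025, -0.982, 0.187, 272.219], [-1.0, -0.023, 0.01, -18.072], [-0.006, -0.187, -0.982, 1416.456], [0.0, 0.0, 0.0, 1.0]]
{'clock': 0.1, 'qpos': array([-1.00841643e+00,  2.55675950e-01,  1.07161594e-01, -3.96989742e-04,
       -1.42390911e+00, -2.84607910e-01]), 'qd': array([-0.00086374, -0.00088686,  0.00148964,  0.00176101,  0.00051832,
        0.00053178]), 'joint_efforts': array([-1.49237101e-03, -3.87603021e+01,  2.38474005e+01,  5.37786752e+00,
       -3.83255276e-03,  2.24390618e-05]), 'eef_pos': array([ 150.74963878, -528.48778494,  230.50728966]), 'eef_rot': array([ 4.34787803e-01, -3.11104569e+00, -2.58332913e-03]), 'force': array([-0.09644156,  0.03922391,  0.10367043]), 'wrist_torque': array([-0.04422843, -0.00675772, -0.04532908]), 'finger_force': 0.0, 'opening': 85.68692384355464}
```

View pics/scene0.png

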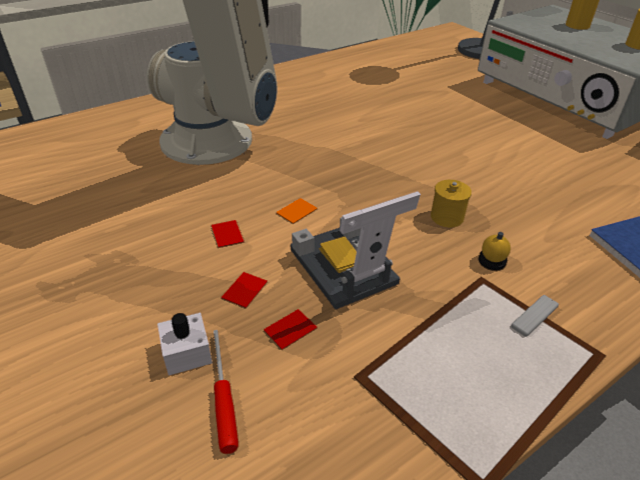

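View pics/top0.png

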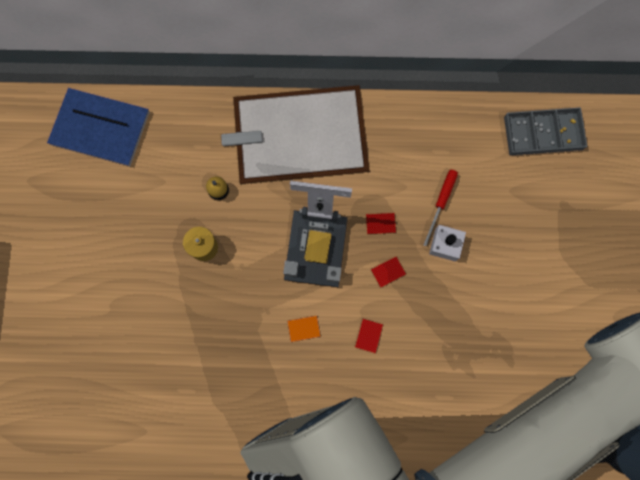

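The top view shows the jig around (317,247), the brass plates at (318,246) and the leaf open behind them. The block is at (449,243), with the pin's black knob at (451,239). Things that could be mistaken for the plates: orange plate (304,328), reds (381,223), (388,271) and (369,336), plus brass cylinder (200,242) and ball (217,187). I choose the brass pile inside the jig.

Run:
```python
from h import *
import pickle
t=pickle.load(open("top0.pkl","rb")); s=pickle.load(open("scene0.pkl","rb"))
for d,L in((t,[("pileT",318,246),("postL",291,268),("postR",333,273),("body",312,282),("knob",451,239),("block",458,250),("desk",260,300),("leafL",293,185),("leafR",349,191)]),(s,[("knob",180,320),("block",198,340),("postL",300,238),("plate",335,250)])):
    W=pts(d)
    for n,u,v in L: print(n,np.round(W[v,u],1))
W=pts(t)
# jig: dark bodies and above
m=(W[...,2]>12)&(W[...,2]<26); m[:, :270]=0; m[:,365:]=0; m[:200]=0;m[300:]=0
P=W[m][:,:2]; print(cv2.minAreaRect(P.astype(np.float32)),len(P))
for nm,lo,hi,box in(("block",38,52,(420,480,215,275)),("knob",60,90,(430,475,215,260)),("posts",46,58,(275,360,255,290))):
    u0,u1,v0,v1=box; w=W[v0:v1,u0:u1]; k=(w[...,2]>lo)&(w[...,2]<hi); p=w[k]
    print(nm,len(p),np.median(p,0).round(1),cv2.minAreaRect(p[:,:2].astype(np.float32)))
T=arm.sense(); w=cam("wrist"); R0=R.from_rotvec(T["eef_rot"]).as_matrix()
M=np.eye(4);M[:3,:3]=R0;M[:3,3]=T["eef_pos"]
print(np.round(np.linalg.inv(M)@w["world_from_camera"],3),w["fx"],w["cx"]); print(R0.round(2))
```

```text
pileT [552.9  -2.6  44.1]
postL [498.6  57.8  51. ]
postR [493.  -38.9  27.7]
body [472.    9.5  19.2]
knob [ 568.  -302.1   82.9]
block [ 550.4 -325.5   46.9]
desk [429.5 131.4  -3.2]
leafL [649.3  51.  202.6]
leafR [638.5 -66.1 204. ]
knob [ 576.4 -303.5   79.3]
block [ 593.9 -289.5   43. ]
postL [491.8 -45.5  50.7]
plate [543.4  -5.7  40.5]
((553.3468627929688, 2.9847488403320312), (130.15347290039062, 172.38697814941406), 83.97312927246094) 2381
block 646 [ 566.5 -303.3   44.2] ((570.7742919921875, -305.6819763183594), (64.95297241210938, 66.43162536621094), 75.360595703125)
knob 89 [ 568.9 -303.7   76.8] ((570.7832641601562, -304.8294677734375), (20.544322967529297, 21.97218132019043), 88.71245574951172)
posts 312 [494.4  45.9  51.1] ((504.8127136230469, 8.262741088867188), (129.7163543701172, 52.71306228637695), 84.08545684814453)
[[-0.00000e+00 -9.63000e-01 -2.69000e-01  6.77650e+01]
 [ 1.00000e+00 -0.00000e+00  1.00000e-03 -7.21000e-01]
 [-1.00000e-03 -2.69000e-01  9.63000e-01 -1.43617e+02]
 [ 0.00000e+00  0.00000e+00  0.00000e+00  1.00000e+00]] 338.51582694822486 317.16529577416
[[-0.96 -0.27 -0.  ]
 [-0.27  0.96  0.  ]
 [ 0.    0.   -1.  ]]
```

Call:
arm_command --pt "0 0 0 0 0 7.2 1" --pt "0 0 0 0 0 7.2 1" --pt "0 0 0 0 0 7.2 0.3" --pt "-36 50 0 0 0 0 0.3" --pt "-36 50 0 0 0 0 0.3" --pt "-36 50 0 0 0 0 0.3" --pt "-36 50 0 0 0 0 0.3" --pt "-36 50 0 0 0 0 0.3" --pt "-36 50 0 0 0 0 0.3" --pt "-36 50 0 0 0 0 0.3" --pt "-36 50 0 0 0 0 0.3" --pt "-36 50 0 0 0 0 0.3"

```text
clock: 1.65
eef_pos: [518.7, -111.4, 231.2]
eef_rot: [-0.155, -3.138, 0.0]
force: [-0.4, -1.3, 0.2]
opening: 25.8
finger_force: 0.0
```

Call:
arm_command --pt "5 50 0 0 0 0 0.3" --pt "0 50 0 0 0 0 0.3" --pt "0 20 0 0 0 0 0.3" --pt "0 0 0 0 0 0 0.3"

```text
clock: 2.15
eef_pos: [524.7, 7.6, 231.0]
eef_rot: [-0.153, -3.137, 0.0]
force: [-0.2, -0.3, -0.6]
opening: 25.6
finger_force: 0.0
```

Run:
```python
from h import *
import pickle
d=cam("wrist"); s=arm.sense(); pickle.dump(d,open("w1.pkl","wb")); cv2.imwrite("pics/w1.png",d["image"])
print(s["clock"],s["eef_pos"],R.from_rotvec(s["eef_rot"]).as_matrix().round(3),s["opening"],s["force"])
W=pts(d); 
for p in((500,58,52),(553,3,20),(553,3,42)): print(proj(d,p))
```

```text
2.2 [524.62528819   6.63043635 231.11268611] [[-0.995  0.098 -0.001]
 [ 0.098  0.995 -0.   ]
 [ 0.    -0.    -1.   ]] 25.634559473797005 [-0.47265586  0.20840541  0.10547923]
(np.float64(367.87200792326195), np.float64(187.4871180114149))
(np.float64(315.7703118857996), np.float64(237.78730903098358))
(np.float64(315.69132376590284), np.float64(243.4129636606237))
```

View pics/w1.png

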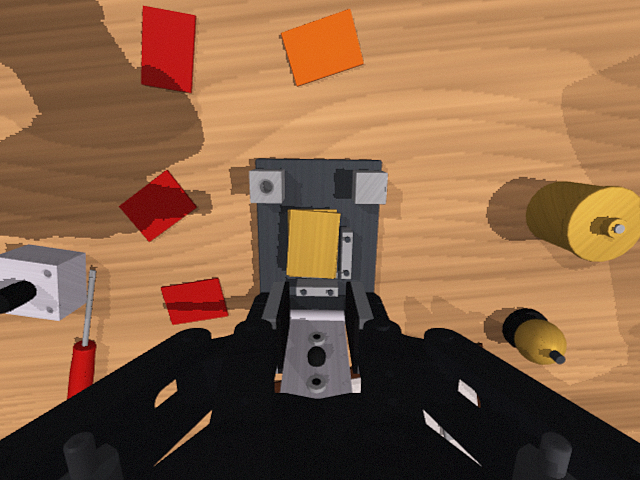

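The wrist view shows the pile at (314,245), right post with hole at (267,186), left post at (371,187), left rail at (346,255), rear rail at (317,292). Now the precise measurement.

```bash
cat > meas.py <<'E'
from h import *
def plates(d,W=None):
    hsv=cv2.cvtColor(d["image"],cv2.COLOR_BGR2HSV); m=((hsv[...,0]>18)&(hsv[...,0]<32)&(hsv[...,1]>130)).astype(np.uint8)
    W=pts(d); m&=((W[...,2]>26)&(W[...,2]<52)).astype(np.uint8)
    m[:, :240]=0; m[:,400:]=0
    return m,W
def jigfit(d,W):
    g=(W[...,2]>47)&(W[...,2]<57); out=[]
    n,l,st,c=cv2.connectedComponentsWithStats(g.astype(np.uint8))
    for i in range(1,n):
        if st[i,4]>200 and 150<c[i][1]<225: 
            p=W[l==i]; out.append((c[i].round(1),st[i].tolist(),p.mean(0).round(1)))
    return out
if __name__=="__main__":
    import pickle
    d=pickle.load(open("w1.pkl","rb")); m,W=plates(d)
    print(jigfit(d,W))
    p=W[m>0]; print(len(p),p.mean(0), cv2.minAreaRect(p[:,:2].astype(np.float32)), np.percentile(p[:,2],[5,50,95]))
    c=max(cv2.findContours(m,0,2)[0],key=cv2.contourArea)
    print("corners px",cv2.approxPolyDP(c,3,True)[:,0].tolist())
    # body plate
    g=((W[...,2]>14)&(W[...,2]<25)).astype(np.uint8); g[:, :240]=0;g[:,400:]=0; g[300:]=0
    p=W[g>0]; print("body",p[:,2].mean(),cv2.minAreaRect(p[:,:2].astype(np.float32)))
    # post hole dark
    gray=cv2.cvtColor(d["image"],6)
    print(gray[176:198:2,256:280:2])
    cv2.imwrite("pics/w1c.png",cv2.resize(d["image"][150:310,240:400],None,fx=3.7,fy=3.7,interpolation=2))
E
python3 meas.py
```

```text
[(array([265.8, 186.6]), [249, 171, 34, 33, 927], array([489.7, -38.1,  52.8])), (array([370.8, 187.7]), [354, 172, 34, 33, 1039], array([500.4,  60.6,  52.9])), (array([565.5, 212.6]), [552, 186, 51, 65, 488], array([543. , 246.9,  52. ]))]
3314 [ 5.52275696e+02 -3.32865484e-02  4.27368911e+01] ((554.33349609375, -0.5429534912109375), (52.45292663574219, 72.14471435546875), 82.01446533203125) [41.39278082 42.95780787 44.1637463 ]
corners px [[288, 210], [287, 274], [333, 278], [340, 214], [336, 210]]
body 21.039029202430754 ((548.1441040039062, 5.481475830078125), (130.37136840820312, 155.95318603515625), 83.83071899414062)
[[167 168 167 167 162 161 161 168 161 168 164 158]
 [170 162 165 159 159 167 172 162 168 164 160 162]
 [168 159 152 129 118 114 110 153 170 165 159 170]
 [165 156 139  95  68  76  78 104 147 160 162 169]
 [168 146 111  94  71  76  73  82 111 163 171 161]
 [163 158  93 102  63  80  78  76  93 162 163 165]
 [163 156 100  99  61  71  83  82 102 163 162 161]
 [163 160 145  86  67  63  64  64 127 165 163 164]
 [165 169 156 132  88  73  87 134 151 162 157 164]
 [163 164 159 155 149 142 141 152 165 164 166 165]
 [167 155 167 164 159 165 171 162 163 164 166 166]]
```

View pics/w1c.png

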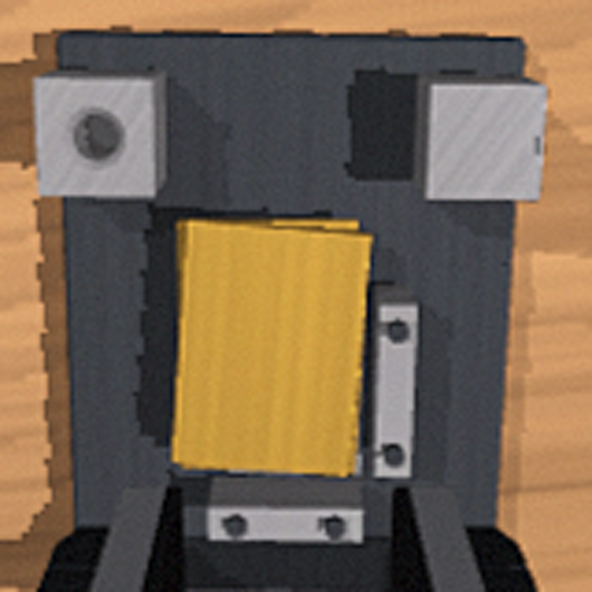

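The crop confirms the brass pile, three plates slightly fanned, short of both rails. The jig is at about (554.5, 4.5), yaw −6.2°, with consistent heights: posts 52.8, plates 42.7, body 21.

Call:
arm_command --pt "30 1 40 0 0 0.6 0.3" --pt "0 0 55 0 0 0 0.3" --pt "0 0 55 0 0 0 0.3" --pt "0 0 30 0 0 0 0.3" --pt "0 0 20 0 0 0 0.3" --pt "0 0 6 0 0 0 0.3" --pt "0 0 0 0 0 0 0.3"

```text
clock: 3.08
eef_pos: [495.2, 10.0, 25.6]
eef_rot: [0.174, 3.137, -0.0]
force: [-0.1, 0.5, -0.1]
opening: 25.6
finger_force: 0.0
```

```bash
cat >> h.py <<'E'
Y=np.radians(-6.2); O=np.array([554.5,4.5,0]); RJ=np.array([[np.cos(Y),-np.sin(Y),0],[np.sin(Y),np.cos(Y),0],[0,0,1]])
def toj(p): return (np.asarray(p)-O)@RJ
def fromj(p): return RJ@np.asarray(p)+O
def st():
    s=arm.sense(); M=R.from_rotvec(s["eef_rot"]).as_matrix()
    print("t",round(s["clock"],2),"jig",toj(s["eef_pos"]).round(1),"world",s["eef_pos"].round(1),"yaw",np.degrees(np.arctan2(-M[1,0],-M[0,0])).round(2),"F_jig",(s["force"]@RJ).round(1),"tq",s["wrist_torque"].round(2),"open",round(s["opening"],1),"q",s["qpos"].round(2)); return s
E
python3 - <<'E'
from h import *
import pickle
st()
d=pickle.load(open("w1.pkl","rb")); print("hole",toj(ray(d,266.3,186.3,52)))
d=cam("wrist"); pickle.dump(d,open("w2.pkl","wb")); cv2.imwrite("pics/w2.png",d["image"])
E
```

```text
t 3.08 jig [-59.6  -1.   25.6] world [495.2  10.   25.6] yaw -6.34 F_jig [-0.1  0.5 -0.1] tq [ 0.   -0.01 -0.03] open 25.6 q [ 0.34  0.32 -0.38  0.   -0.88 -2.02]
hole [-60.02676342 -48.98426644  52.        ]
```

View pics/w2.png

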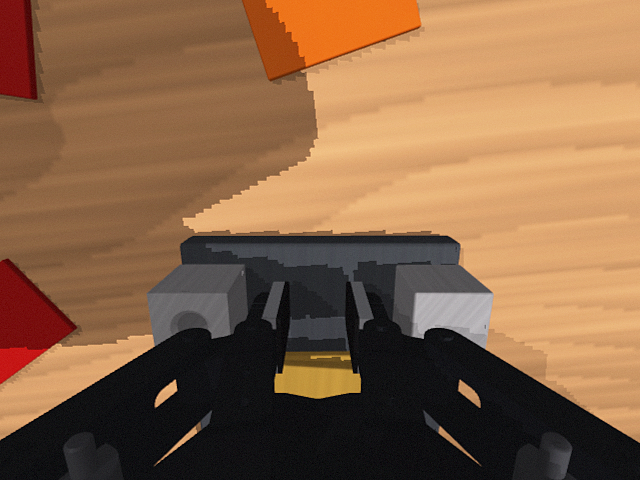

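Call:
arm_command --pt "-2 1 2.5 0 0 0 0.3" --pt "-6 0 0 0 0 0 0.3" --pt "-3 0 0 0 0 0 0.3" --pt "-2 0 0 0 0 0 0.3" --pt "-2 0 0 0 0 0 0.3" --pt "-2 0 0 0 0 0 0.3" --pt "-2 0 0 0 0 0 0.3" --pt "-1.5 0 0 0 0 0 0.3" --pt "-1 0 0 0 0 0 0.3" --pt "0 0 0 0 0 0 0.3"

```text
clock: 4.38
eef_pos: [516.4, 9.3, 22.7]
eef_rot: [-0.172, -3.137, 0.0]
force: [-0.6, -0.3, -0.5]
opening: 25.5
finger_force: 0.5
```

Run:
```python
from h import *
st()
```

```text
t 4.38 jig [-38.4   0.6  22.7] world [516.4   9.3  22.7] yaw -6.29 F_jig [-0.5 -0.3 -0.5] tq [-0.03  0.4   0.03] open 25.5 q [ 0.32  0.35 -0.32 -0.   -0.89 -2.  ]
```

Call:
arm_command --pt "-0.7 0 0 0 0 0 0.3" --pt "-0.7 0 0 0 0 0 0.3" --pt "-0.7 0 0 0 0 0 0.3" --pt "-0.4 0 0 0 0 0 0.3" --pt "0 0 0 0 0 0 0.3"

```text
clock: 5.0
eef_pos: [518.8, 9.0, 22.7]
eef_rot: [-0.172, -3.137, 0.0]
force: [-1.8, -0.2, 0.2]
opening: 25.6
finger_force: 1.1
```

Run:
```python
from h import *
st()
```

```text
t 5.0 jig [-36.    0.6  22.7] world [518.8   9.   22.7] yaw -6.29 F_jig [-1.8 -0.4  0.2] tq [-0.04  0.75 -0.06] open 25.6 q [ 0.32  0.36 -0.32 -0.   -0.89 -2.  ]
```

Call:
arm_command --pt "-0.5 0 0 0 0 0 0.3" --pt "-0.5 0 0 0 0 0 0.3" --pt "0 0 0 0 0 0 0.3"

```text
clock: 5.38
eef_pos: [518.8, 8.9, 22.5]
eef_rot: [-0.172, -3.135, 0.0]
force: [-5.4, 1.7, 1.5]
opening: 25.4
finger_force: 2.9
```

Run:
```python
from h import *
st()
```

```text
t 5.38 jig [-35.9   0.5  22.5] world [518.8   8.9  22.5] yaw -6.3 F_jig [-5.6  1.1  1.5] tq [0.43 1.94 0.03] open 25.4 q [ 0.32  0.36 -0.32 -0.   -0.9  -2.  ]
```

Call:
arm_command --pt "10 0 0 0 0 0 0.3" --pt "0 0 -50 0 0 0 0.4" --pt "0 0 -10 0 0 -10 0.4" --pt "0 0 0 0 0 -10 0.4" --pt "0 0 0 0 0 -10 0.4" --pt "0 0 0 0 0 -10 0.4" --pt "0 0 0 0 0 -10 0.4" --pt "0 0 0 0 0 -10 0.4" --pt "0 0 0 0 0 -10 0.4" --pt "0 0 0 0 0 -10 0.4" --pt "0 0 0 0 0 -10 0.4" --pt "20 -20 0 0 0 0 0.4"

```text
clock: 6.88
eef_pos: [528.1, -11.2, 83.6]
eef_rot: [-2.1, 2.333, -0.002]
force: [0.4, 0.8, -0.1]
opening: 34.2
finger_force: 0.0
```

Call:
arm_command --pt "40 -38 0 0 0 0 0.4" --pt "0 0 0 0 0 0 0.4"

```text
clock: 7.12
eef_pos: [563.1, -58.2, 82.8]
eef_rot: [-2.092, 2.342, -0.003]
force: [-0.1, 1.1, -0.9]
opening: 34.1
finger_force: 0.0
```

Run:
```python
from h import *
st()
```

```text
t 7.12 jig [ 15.3 -61.4  82.8] world [563.1 -58.2  82.8] yaw 83.55 F_jig [-0.3  1.  -0.9] tq [-0.03  0.13  0.06] open 34.1 q [ 0.17  0.37 -0.12  0.   -1.08 -0.29]
```

Call:
arm_command --pt "0 3 40 0 0 -0.2 0.4" --pt "0 0 20 0 0 0 0.4" --pt "-8 0 0 0 0 0 0.4" --pt "-4 0 0 0 0 0 0.4" --pt "-2 0 0 0 0 0 0.4" --pt "-2 0 0 0 0 0 0.4" --pt "-2 0 0 0 0 0 0.4" --pt "-2 0 0 0 0 0 0.4" --pt "-2 0 0 0 0 0 0.4" --pt "-1 0 0 0 0 0 0.4" --pt "-1 0 0 0 0 0 0.4" --pt "0 0 0 0 0 0 0.4"

```text
clock: 8.62
eef_pos: [560.5, -32.2, 22.8]
eef_rot: [2.1, -2.336, 0.0]
force: [-0.4, -4.8, 0.5]
opening: 34.2
finger_force: 2.1
```

Run:
```python
from h import *
st()
```

```text
t 8.62 jig [ 10.  -35.9  22.8] world [560.5 -32.2  22.8] yaw 83.92 F_jig [ 0.1 -4.8  0.5] tq [-1.4   0.02 -0.03] open 34.2 q [ 0.22  0.43 -0.2   0.   -0.94 -0.33]
```

Call:
arm_command --pt "-0.6 0 0 0 0 0 0.4" --pt "0 0 0 0 0 0 0.4" --pt "12 0 0 0 0 0 0.4" --pt "0 0 -50 0 0 0 0.3" --pt "-24 29 -10 0 0 0 0.3" --pt "-24 29 0 0 0 0 0.3" --pt "0 0 0 0 0 10 0.3" --pt "0 0 0 0 0 10 0.3" --pt "0 0 0 0 0 10 0.3" --pt "0 0 0 0 0 10 0.3" --pt "0 0 0 0 0 10 0.3" --pt "0 0 0 0 0 10 0.3"

```text
clock: 10.12
eef_pos: [506.8, 10.9, 82.7]
eef_rot: [-0.642, 3.075, 0.002]
force: [0.2, -0.5, -0.4]
opening: 25.5
finger_force: 0.0
```

Call:
arm_command --pt "0 0 0 0 0 10 0.3" --pt "0 0 0 0 0 10 0.3" --pt "0 0 0 0 0 10 0.3" --pt "0 0 0 0 0 0 0.3"

```text
clock: 10.62
eef_pos: [506.8, 10.9, 82.7]
eef_rot: [0.165, 3.137, 0.001]
force: [-0.4, -0.0, -0.3]
opening: 25.7
finger_force: 0.0
```

Run:
```python
from h import *
st()
```

```text
t 10.62 jig [-48.1   1.2  82.7] world [506.8  10.9  82.7] yaw -6.01 F_jig [-0.3 -0.1 -0.3] tq [-0.01 -0.02  0.04] open 25.7 q [ 0.33  0.27 -0.27 -0.   -1.03 -2.01]
```

Now the second front tap, then a look.

Call:
arm_command --pt "4 0 40 0 0 0.2 0.3" --pt "0 0 20 0 0 0 0.3" --pt "-8 0 0 0 0 0 0.3" --pt "-4 0 0 0 0 0 0.3" --pt "-2 0 0 0 0 0 0.3" --pt "-1.5 0 0 0 0 0 0.3" --pt "-1 0 0 0 0 0 0.3" --pt "-0.5 0 0 0 0 0 0.3" --pt "0 0 0 0 0 0 0.3"

```text
clock: 11.75
eef_pos: [518.8, 9.3, 22.5]
eef_rot: [-0.172, -3.135, 0.0]
force: [-4.2, 1.2, 2.4]
opening: 25.4
finger_force: 2.0
```

Run:
```python
from h import *
st()
```

```text
t 11.75 jig [-36.    0.9  22.5] world [518.8   9.3  22.5] yaw -6.29 F_jig [-4.3  0.7  2.4] tq [0.32 1.36 0.01] open 25.4 q [ 0.32  0.36 -0.32 -0.   -0.9  -2.  ]
```

Call:
arm_command --pt "12 0 0 0 0 0 0.3" --pt "0 0 -52 0 0 0 0.3" --pt "-10 0 -52 0 0 0 0" --pt "-8 0 -52 0 0 0 0" --pt "0 0 -52 0 0 0 0" --pt "0 0 0 0 0 0 0"

```text
clock: 12.5
eef_pos: [528.1, 8.9, 235.8]
eef_rot: [0.171, 3.126, 0.003]
force: [0.2, 1.2, -0.8]
opening: -0.2
finger_force: 0.0
```

```bash
cat > chk.py <<'E'
from meas import *
import pickle
def corners():
    d=cam("wrist"); pickle.dump(d,open("w3.pkl","wb")); m,W=plates(d)
    c=max(cv2.findContours(m,0,2)[0],key=cv2.contourArea); p=W[m>0]
    print("z",np.percentile(p[:,2],[5,50,95]))
    q=np.array([toj(ray(d,u,v,42))[:2] for u,v in c[:,0]]).astype(np.float32)
    print("rect at z42 jig",cv2.minAreaRect(q)); print("bbox",q.min(0),q.max(0))
    return d
st(); d=corners()
s=arm.sense()
W=pts(d)
cv2.imwrite("pics/w3c.png",cv2.resize(d["image"][150:310,240:400],None,fx=3.7,fy=3.7,interpolation=2))
E
python3 chk.py
```

```text
t 12.5 jig [-26.7   1.5 235.8] world [528.1   8.9 235.8] yaw -6.27 F_jig [ 0.1  1.2 -0.8] tq [0.04 0.02 0.02] open -0.2 q [ 0.31  0.2   0.05  0.   -1.41 -2.  ]
z [41.62518826 42.97627809 44.14848849]
rect at z42 jig ((9.997955322265625, -0.06506156921386719), (49.61100387573242, 70.99910736083984), 89.93370056152344)
bbox [-25.528934 -24.894375] [45.524227 24.728182]
```

View pics/w3c.png

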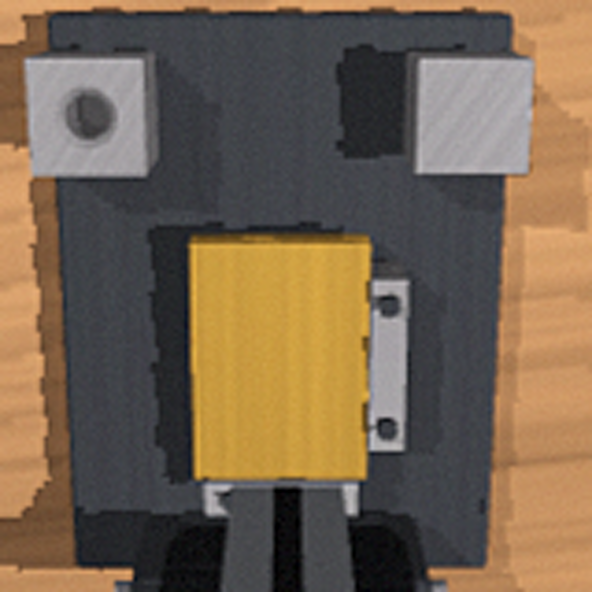

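The pile is square and seated (centre at jig (10.0, −0.1), angle 0°). Next I go behind the leaf.

Call:
arm_command --pt "0 11 -14 0 0 0 0" --pt "-40 12 0 0 0 0 0" --pt "-50 0 0 0 0 0 0" --pt "-50 0 0 0 0 0 0" --pt "-10 0 0 0 0 0 0" --pt "0 0 0 0 0 0 0"

```text
clock: 13.3
eef_pos: [677.4, 15.6, 243.5]
eef_rot: [-0.172, -3.135, 0.001]
force: [-0.4, 0.1, 0.5]
opening: -0.1
finger_force: 0.0
```

Run:
```python
from h import *
st()
t=cam("top"); W=pts(t); g=(W[...,2]>195)&(W[...,2]<215); g[:, :270]=0;g[:,370:]=0
p=W[g]; print(len(p)); print(np.percentile(np.array([toj(x) for x in p]),[2,50,98],axis=0) if len(p) else 0)
s=cam("scene"); W=pts(s); 
g=(W[...,2]>100)&(W[...,2]<230); g[:,:330]=0; g[:,430:]=0; g[:180]=0
P=np.array([toj(x) for x in W[g]]); P=P[(P[:,0]>60)&(P[:,0]<105)&(abs(P[:,1])<70)]
for z in range(100,215,15):
    k=abs(P[:,2]-z)<4
    if k.sum(): print(z,k.sum(),np.percentile(P[k,0],[10,50,90]).round(1))
```

```text
t 13.3 jig [121.   24.3 243.5] world [677.4  15.6 243.5] yaw -6.29 F_jig [-0.4  0.1  0.5] tq [0.03 0.06 0.05] open -0.1 q [ 0.25  0.52  0.54  0.   -1.59 -1.93]
327
[[ 8.76719381e+01 -6.35558986e+01  1.95520614e+02]
 [ 9.15881351e+01 -5.70900677e-02  2.02726267e+02]
 [ 9.74601586e+01  6.06096237e+01  2.07646552e+02]]
100 47 [83.3 84.8 85.8]
115 93 [85.  86.9 93. ]
130 127 [87.1 88.7 92.3]
145 112 [89.2 90.5 91.5]
160 119 [90.7 92.3 93.5]
175 198 [93.3 94.5 95.5]
190 276 [94.7 96.3 97.5]
205 434 [91.7 95.6 98.5]
```

Call:
arm_command --pt "0 0 40 0 0 0 0" --pt "3 0 15 0 0 0 0" --pt "12 0 0 0 0 0 0" --pt "16 0 -2 0 0 0 0" --pt "23 0 1 0 0 0 0" --pt "26 0 6 0 0 0 0" --pt "24 0 11 0 0 0 0" --pt "22 0 16 0 0 0 0" --pt "18 0 20 0 0 0 0" --pt "14 0 23 0 0 0 0" --pt "8 0 20 0 0 0 0" --pt "0 0 0 0 0 0 0"

```text
clock: 14.9
eef_pos: [510.4, 33.2, 94.8]
eef_rot: [-0.171, -3.136, 0.0]
force: [-0.0, 1.5, 0.4]
opening: 0.3
finger_force: 0.0
```

Run:
```python
from h import *
st()
s=cam("scene"); cv2.imwrite("pics/s2.png",s["image"][150:330,200:440])
```

```text
t 14.9 jig [-47.   23.7  94.8] world [510.4  33.2  94.8] yaw -6.24 F_jig [-0.2  1.5  0.4] tq [ 0.02 -0.04 -0.03] open 0.3 q [ 0.37  0.27 -0.24 -0.   -1.07 -2.05]
```

View pics/s2.png

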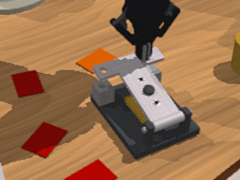

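Call:
arm_command --pt "1 0 10 0 0 0 0" --pt "0 0 10 0 0 0 0" --pt "0 0 4 0 0 0 0" --pt "0 0 2 0 0 0 0" --pt "0 0 2 0 0 0 0" --pt "0 0 1 0 0 0 0" --pt "0 0 0 0 0 0 0"

```text
clock: 15.82
eef_pos: [511.4, 33.4, 65.9]
eef_rot: [0.172, 3.137, 0.0]
force: [-0.3, 0.2, -0.1]
opening: -0.0
finger_force: 0.0
```

Run:
```python
from h import *
st()
```

```text
t 15.82 jig [-45.9  24.1  65.9] world [511.4  33.4  65.9] yaw -6.28 F_jig [-0.3  0.2 -0.1] tq [ 0.02  0.03 -0.  ] open -0.0 q [ 0.37  0.3  -0.28  0.   -1.   -2.05]
```

Call:
arm_command --pt "0 0 1 0 0 0 0" --pt "0 0 1 0 0 0 0" --pt "0 0 1 0 0 0 0" --pt "0 0 0.5 0 0 0 0" --pt "0 0 0 0 0 0 0"

```text
clock: 16.45
eef_pos: [511.3, 33.4, 62.4]
eef_rot: [0.172, 3.137, 0.0]
force: [-1.5, 2.0, 5.0]
opening: -0.1
finger_force: 2.4
```

Run:
```python
from h import *
st()
```

```text
t 16.45 jig [-46.   24.1  62.4] world [511.3  33.4  62.4] yaw -6.28 F_jig [-1.7  1.8  5. ] tq [0.23 0.84 0.  ] open -0.1 q [ 0.37  0.3  -0.28 -0.   -0.99 -2.05]
```

Call:
arm_command --pt "0 0 -57 0 0 0 0" --pt "-6 -4 -58 0 0 0 0" --pt "-6 -10 -58 0 0 0 0" --pt "0 0 0 0 0 0 0.6"

```text
clock: 16.95
eef_pos: [524.6, 17.9, 240.0]
eef_rot: [0.173, 3.127, 0.003]
force: [-0.9, -0.1, -1.5]
opening: 17.2
finger_force: 0.0
```

```bash
cat > hole.py <<'E'
from h import *
import pickle
def hole(d,guess,zs=(60,)):
    u,v=proj(d,guess); u,v=int(u),int(v); g=cv2.cvtColor(d["image"],6); r=16
    w=g[v-r:v+r,u-r:u+r]; m=(w<120).astype(np.uint8)
    n,l,s,c=cv2.connectedComponentsWithStats(m)
    L=[(s[i,4],(c[i]+[u-r,v-r]).round(1)) for i in range(1,n) if s[i,4]>15]; print("pred",u,v,L)
    return L
if __name__=="__main__":
    st(); d=cam("wrist"); pickle.dump(d,open("w4.pkl","wb")); W=pts(d)
    L=hole(d,fromj((-60,-50,62)))
    for a,c in L: print(a,toj(ray(d,*c,62)).round(1),toj(ray(d,*c,65)).round(1))
    for y in(-40,-62,0,50,62):
        u,v=proj(d,fromj((-60,y,63))); print(y,toj(W[int(v),int(u)]).round(1))
    cv2.imwrite("pics/w4.png",d["image"])
E
python3 hole.py
```

```text
t 16.95 jig [-31.2  10.1 240. ] world [524.6  17.9 240. ] yaw -6.32 F_jig [-0.8 -0.2 -1.5] tq [ 0.1   0.05 -0.01] open 17.2 q [ 0.33  0.2   0.05  0.   -1.42 -2.02]
pred 253 186 [(np.int32(33), array([253., 170.])), (np.int32(110), array([254. , 187.2]))]
33 [-75.2 -49.3  62. ] [-75.5 -48.7  65. ]
110 [-59.3 -49.2  62. ] [-59.7 -48.6  65. ]
-40 [-60.7 -40.3  64.1]
-62 [-60.9 -61.5  65.6]
0 [-60.7  -0.   65.2]
50 [-60.7  49.4  65.8]
62 [-60.7  60.6  66.1]
```

View pics/w4.png

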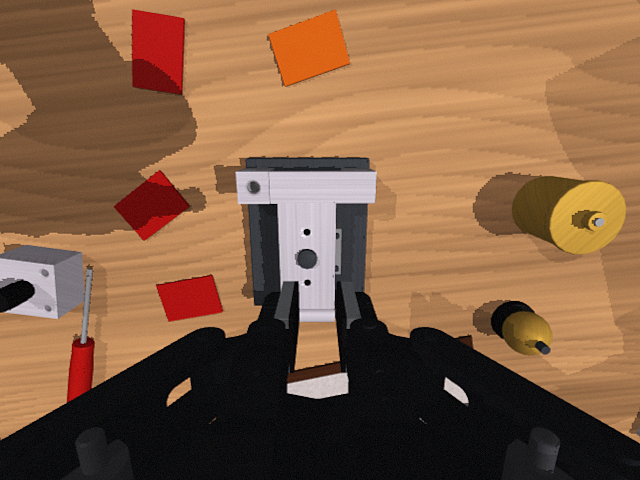

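The leaf is down with its hole at (254,187), lifted slightly by the plunger as expected (z about 65). Now to the pin.

Call:
arm_command --pt "-9 -53 0 0 0 0 0.6" --pt "-9 -53 0 0 0 0 0.6" --pt "-9 -53 0 0 0 0 0.6" --pt "-9 -53 0 0 0 0 0.6" --pt "-9 -53 0 0 0 0 0.6" --pt "-9 -51 0 0 0 0 0.6" --pt "0 0 0 0 0 0 0.6" --pt "0 0 0 0 0 0 0.6"

```text
clock: 18.0
eef_pos: [540.4, -301.5, 233.4]
eef_rot: [-0.173, -3.134, -0.002]
force: [-0.0, -0.4, 0.5]
opening: 51.2
finger_force: 0.0
```

```bash
cat > pin.py <<'E'
from h import *
import pickle
s=st(); d=cam("wrist"); pickle.dump(d,open("w5.pkl","wb")); W=pts(d)
g=(W[...,2]>74)&(W[...,2]<90); n,l,stt,c=cv2.connectedComponentsWithStats(g.astype(np.uint8))
for i in range(1,n):
    if stt[i,4]>60 and np.linalg.norm(np.nanmean(W[l==i],0)[:2]-[570,-305])<40:
        p=W[l==i]; q=np.array([toj(x) for x in p]); (cx,cy),r=cv2.minEnclosingCircle((np.argwhere(l==i)[:,::-1]).astype(np.float32))
        print("knob top",stt[i],q.mean(0).round(1),"rect",cv2.minAreaRect(q[:,:2].astype(np.float32)),"ray",toj(ray(d,cx,cy,79)).round(1))
g=((W[...,2]>38)&(W[...,2]<52)); g&=(np.hypot(W[...,0]-570,W[...,1]+305)<60); q=np.array([toj(x) for x in W[g]]); print("block top",q[:,2].mean(),cv2.minAreaRect(q[:,:2].astype(np.float32)))
cv2.imwrite("pics/w5.png",d["image"])
E
python3 pin.py
```

```text
t 18.0 jig [  19.  -305.8  233.4] world [ 540.4 -301.5  233.4] yaw -6.32 F_jig [ 0.  -0.4  0.5] tq [0.04 0.02 0.  ] open 51.2 q [-0.26  0.4   0.31 -0.   -1.49 -1.42]
knob top [307 245  24  24 432] [  50.  -304.7   79.6] rect ((50.71831512451172, -304.62896728515625), (21.15605926513672, 21.224016189575195), 9.422347068786621) ray [  49.7 -304.6   79. ]
block top 45.85095551006275 ((51.0359001159668, -304.6229553222656), (64.05035400390625, 64.63417053222656), 81.47359466552734)
```

View pics/w5.png

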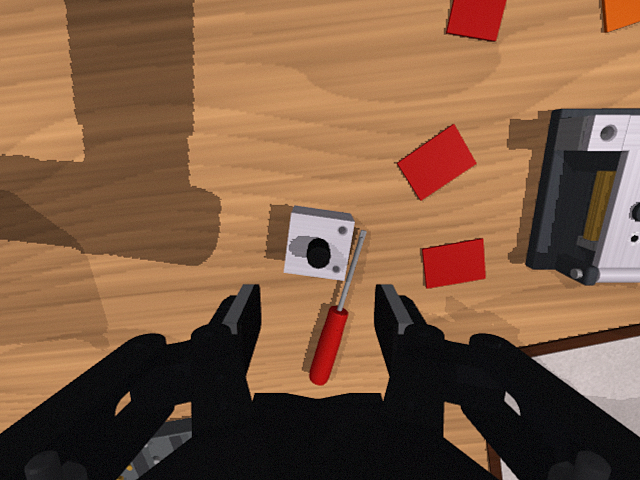

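The knob is at (319,253), with its top at z 79.6 and centre at jig (50.3, −304.6). Descend and grip.

Call:
arm_command --pt "-31 1 40 0 0 0 0.6" --pt "0 0 55 0 0 0 0.6" --pt "0 0 50 0 0 0 0.6" --pt "0 0 25 0 0 0 0.6" --pt "0 0 12 0 0 0 0.6" --pt "0 0 0 0 0 0 0.2" --pt "0 0 0 0 0 0 0" --pt "0 0 0 0 0 0 0" --pt "0 0 0 0 0 0 0" --pt "0 0 0 0 0 0 0"

```text
clock: 19.3
eef_pos: [572.8, -304.4, 55.0]
eef_rot: [0.172, 3.134, -0.001]
force: [-1.0, 1.6, 6.3]
opening: 19.7
finger_force: 59.0
```

Run:
```python
from h import *
s=st(); print(s["finger_force"])
```

```text
t 19.3 jig [  51.5 -305.1   55. ] world [ 572.8 -304.4   55. ] yaw -6.26 F_jig [-1.2  1.5  6.3] tq [0.77 0.12 0.02] open 19.7 q [-0.25  0.54  0.09  0.   -1.11 -1.43]
58.97737383842468
```

Call:
arm_command --pt "0 0 -10 0 0 0 0" --pt "0 0 -20 0 0 0 0" --pt "0 0 -40 0 0 0 0" --pt "0 0 -30 0 0 0 0" --pt "0 0 0 0 0 0 0"

```text
clock: 19.92
eef_pos: [573.0, -305.1, 156.8]
eef_rot: [0.172, 3.131, -0.003]
force: [-0.4, -0.1, -1.1]
opening: 20.1
finger_force: 58.7
```

Run:
```python
from h import *
s=st(); d=cam("wrist"); W=pts(d)
M=np.eye(4);M[:3,:3]=R.from_rotvec(s["eef_rot"]).as_matrix();M[:3,3]=s["eef_pos"]
for p in((0,0,0),(0,0,35),(0,0,-25)): print(p,np.round(proj(d,(M@np.append(p,1))[:3]),1))
T=(np.concatenate([W,np.ones(W.shape[:2]+(1,))],-1)@np.linalg.inv(M).T)
for z in range(-22,50,3):
    k=(abs(T[...,2]-z)<1.5)&(abs(T[...,0])<25)&(abs(T[...,1])<(9 if z<3 else 12))
    if k.sum()>3: print(z,k.sum(),"x max",np.percentile(T[k][:,0],[50,95]).round(1),"y",np.percentile(T[k][:,1],[3,50,97]).round(1))
cv2.imwrite("pics/w6.png",d["image"][180:420,160:480])
```

```text
t 19.93 jig [  51.8 -305.8  156.8] world [ 573.  -305.1  156.8] yaw -6.29 F_jig [-0.4 -0.2 -1.1] tq [ 0.01 -0.02 -0.05] open 20.1 q [-0.25  0.48  0.24  0.   -1.33 -1.43]
(0, 0, 0) [317.9 297.3]
(0, 0, 35) [317.7 270.4]
(0, 0, -25) [318.  324.9]
-22 165 x max [ 9.9 11.1] y [-8.4  0.4  8.3]
-19 156 x max [10.  11.4] y [-8.2  0.2  8.6]
-16 128 x max [10.2 11.7] y [-8.3 -0.2  8.2]
-13 124 x max [10.1 11.7] y [-8.3  0.2  8.5]
-10 111 x max [10.1 11.7] y [-8.5 -0.4  8.4]
-7 97 x max [10.1 11.2] y [-8.2  0.   8.4]
-4 97 x max [10.2 11.7] y [-8.8  0.5  8.1]
-1 108 x max [10.1 11.5] y [-8.5 -0.4  8.1]
2 73 x max [10.  11.2] y [-7.8  0.1  8.7]
5 89 x max [10.  11.1] y [-9.3 -1.3  8.5]
8 32 x max [ 9.8 10.9] y [-8.5  1.3  8.7]
23 5 x max [5.  5.3] y [-2.3 -0.4  1.6]
26 26 x max [4.7 5.2] y [-3.2 -0.1  3.5]
29 28 x max [4.5 5.2] y [-4.2 -0.1  3.5]
32 33 x max [4.7 5.2] y [-4.3  0.1  4. ]
35 37 x max [4.4 5.4] y [-4.9 -0.4  4.6]
38 12 x max [4.1 4.8] y [-4.8  1.6  4.5]
```

View pics/w6.png

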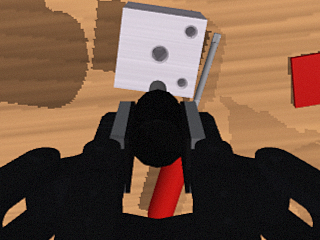

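The pin is held straight and centred in the tool (shank at (318,270) in the full frame, axis within 0.5 mm). Carry it over the hole.

Call:
arm_command --pt "22 51 0 0 0 0 0" --pt "22 51 0 0 0 0 0" --pt "22 51 0 0 0 0 0" --pt "22 51 0 0 0 0 0" --pt "24 51 0 0 0 0 0" --pt "0 0 30 0 0 0 0" --pt "0 0 0 0 0 0 0"

```text
clock: 20.85
eef_pos: [485.8, -38.3, 120.9]
eef_rot: [-0.171, -3.131, 0.002]
force: [-0.5, -0.5, -0.6]
opening: 19.7
finger_force: 59.0
```

Run:
```python
from h import *
st()
```

```text
t 20.85 jig [-63.7 -50.  120.9] world [485.8 -38.3 120.9] yaw -6.24 F_jig [-0.4 -0.5 -0.6] tq [-0.   -0.02 -0.01] open 19.7 q [ 0.24  0.2  -0.25 -0.   -1.12 -1.92]
```

Call:
arm_command --pt "-3.5 0 4 0 0 0 0" --pt "0 0 0 0 0 0 0" --pt "0 0 0 0 0 0 0"

```text
clock: 21.22
eef_pos: [492.2, -39.4, 119.7]
eef_rot: [0.174, 3.136, 0.0]
force: [0.3, 0.4, -0.3]
opening: 19.5
finger_force: 59.0
```

Run:
```python
from h import *
st()
d=cam("wrist"); W=pts(d)
print(np.round(proj(d,fromj((-60,-50,64))),1))
cv2.imwrite("pics/w7.png",cv2.resize(d["image"][200:360,220:420],None,fx=3,fy=3,interpolation=2))
```

```text
t 21.23 jig [-57.2 -50.4 119.7] world [492.2 -39.4 119.7] yaw -6.34 F_jig [ 0.3  0.4 -0.3] tq [-0.01 -0.06  0.03] open 19.5 q [ 0.24  0.21 -0.24  0.   -1.12 -1.92]
[318.2 254.2]
```

View pics/w7.png

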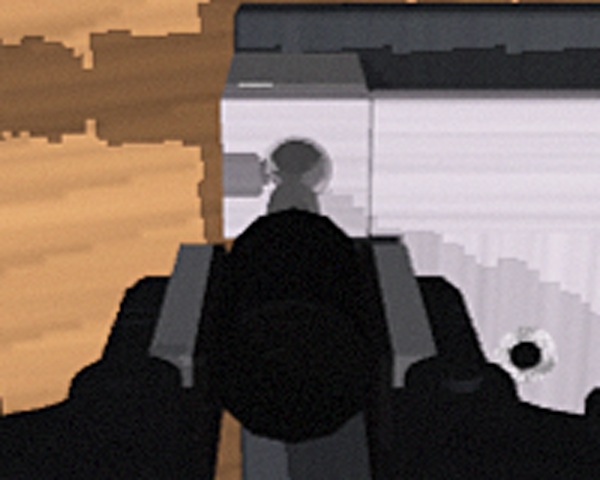

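The view shows the hole at about (320,255) and the shank just ahead of it. It needs about 2.7 mm to the front and 0.8 mm left.

Call:
arm_command --pt "2.7 0.8 4 0 0 0 0" --pt "0 0 4 0 0 0 0" --pt "0 0 0 0 0 0 0" --pt "0 0 0 0 0 0 0"

```text
clock: 21.78
eef_pos: [489.3, -37.8, 111.3]
eef_rot: [0.172, 3.137, -0.0]
force: [-0.4, 1.0, 0.0]
opening: 20.2
finger_force: 59.0
```

Run:
```python
from h import *
st()
```

```text
t 21.77 jig [-60.3 -49.1 111.3] world [489.3 -37.8 111.3] yaw -6.27 F_jig [-0.6  1.   0. ] tq [-0.   -0.03 -0.01] open 20.2 q [ 0.24  0.21 -0.26  0.   -1.09 -1.92]
```

Call:
arm_command --pt "0 -0.3 3 0 0 0 0" --pt "0 0 3 0 0 0 0" --pt "0 0 3 0 0 0 0" --pt "0 0 3 0 0 0 0" --pt "0 0 0 0 0 0 0"

```text
clock: 22.4
eef_pos: [489.4, -38.1, 99.1]
eef_rot: [0.172, 3.137, -0.0]
force: [1.5, -0.9, -1.4]
opening: 19.7
finger_force: 59.0
```

Run:
```python
from h import *
st()
```

```text
t 22.4 jig [-60.2 -49.4  99.1] world [489.4 -38.1  99.1] yaw -6.28 F_jig [ 1.6 -0.8 -1.4] tq [-0.23 -0.54  0.02] open 19.7 q [ 0.24  0.22 -0.28  0.   -1.06 -1.92]
```

Call:
arm_command --pt "-0.4 -0.2 2 0 0 0 0" --pt "0 0 3 0 0 0 0" --pt "0 0 3 0 0 0 0" --pt "0 0 3 0 0 0 0" --pt "0 0 3 0 0 0 0" --pt "0 0 0 0 0 0 0"

```text
clock: 23.15
eef_pos: [489.5, -38.4, 85.0]
eef_rot: [-0.172, -3.137, 0.0]
force: [0.5, 0.8, -1.3]
opening: 19.9
finger_force: 59.0
```

Run:
```python
from h import *
st()
```

```text
t 23.15 jig [-60.  -49.6  85. ] world [489.5 -38.4  85. ] yaw -6.28 F_jig [ 0.4  0.8 -1.3] tq [-0.03 -0.22 -0.02] open 19.9 q [ 0.24  0.24 -0.3  -0.   -1.03 -1.92]
```

Tip is about 11 mm into the post, no resistance. Continue.

Call:
arm_command --pt "0 0 3 0 0 0 0" --pt "0 0 3 0 0 0 0" --pt "0 0 2 0 0 0 0" --pt "0 0 1.5 0 0 0 0" --pt "0 0 1.5 0 0 0 0" --pt "0 0 1 0 0 0 0" --pt "0 0 0 0 0 0 0"

```text
clock: 24.02
eef_pos: [489.5, -38.4, 73.4]
eef_rot: [0.172, 3.137, -0.0]
force: [-1.5, 0.9, 2.5]
opening: 19.7
finger_force: 59.1
```

Run:
```python
from h import *
st()
```

```text
t 24.02 jig [-60.  -49.6  73.4] world [489.5 -38.4  73.4] yaw -6.28 F_jig [-1.6  0.8  2.5] tq [ 0.06  0.37 -0.04] open 19.7 q [ 0.24  0.25 -0.32  0.   -1.   -1.92]
```

Call:
arm_command --pt "0 0 0.8 0 0 0 0" --pt "0 0 0.8 0 0 0 0" --pt "0 0 0.8 0 0 0 0" --pt "0 0 0.8 0 0 0 0" --pt "0 0 0 0 0 0 0"

```text
clock: 24.65
eef_pos: [489.6, -38.4, 70.2]
eef_rot: [0.172, 3.137, -0.0]
force: [-1.0, 0.5, 5.0]
opening: 19.9
finger_force: 59.3
```

Run:
```python
from h import *
st()
```

```text
t 24.65 jig [-59.9 -49.6  70.2] world [489.6 -38.4  70.2] yaw -6.28 F_jig [-1.1  0.4  5. ] tq [ 0.13  0.67 -0.02] open 19.9 q [ 0.24  0.25 -0.33  0.   -0.99 -1.92]
```

Call:
arm_command --pt "0 0 0.7 0 0 0 0" --pt "0 0 0.7 0 0 0 0" --pt "0 0 0.7 0 0 0 0" --pt "0 0 0 0 0 0 0"

```text
clock: 25.15
eef_pos: [489.7, -38.4, 69.7]
eef_rot: [0.171, 3.136, -0.0]
force: [-7.6, 1.5, 18.3]
opening: 19.9
finger_force: 60.7
```

Run:
```python
from h import *
st()
```

```text
t 25.15 jig [-59.8 -49.7  69.7] world [489.7 -38.4  69.7] yaw -6.25 F_jig [-7.7  0.7 18.3] tq [0.7  2.63 0.03] open 19.9 q [ 0.24  0.25 -0.33  0.   -0.99 -1.92]
```

Call:
arm_command --pt "0 0 0.2 0 0 0 0" --pt "0 0 0 0 0 0 0" --pt "0 0 0 0 0 0 0"

```text
clock: 25.52
eef_pos: [489.7, -38.4, 69.7]
eef_rot: [0.171, 3.136, -0.001]
force: [-8.1, 3.0, 18.3]
opening: 19.8
finger_force: 60.8
```

Run:
```python
from h import *
st()
for n in("top","scene"):
    d=cam(n); W=pts(d)
    for p in((-60,45,60),(-60,58,60),(-60,20,60),(20,0,60),(50,15,60)):
        u,v=proj(d,fromj(p)); w=toj(W[int(round(v)),int(round(u))]); print(n,p,w.round(1))
cv2.imwrite("pics/s8.png",cv2.resize(cam("scene")["image"][170:320,240:420],None,fx=4,fy=4,interpolation=2))
```

```text
t 25.52 jig [-59.8 -49.7  69.7] world [489.7 -38.4  69.7] yaw -6.24 F_jig [-8.4  2.1 18.3] tq [ 0.77  2.79 -0.05] open 19.8 q [ 0.24  0.25 -0.33  0.   -0.99 -1.92]
top (-60, 45, 60) [-124.4   15.7  460. ]
top (-60, 58, 60) [-124.5   25.2  462.6]
top (-60, 20, 60) [-122.1   -1.5  449.9]
top (20, 0, 60) [-73.8 -16.6 489.6]
top (50, 15, 60) [-54.1  -6.1 490. ]
scene (-60, 45, 60) [-59.2  43.9  60.4]
scene (-60, 58, 60) [-59.   56.7  60.6]
scene (-60, 20, 60) [-57.2  19.3  61.3]
scene (20, 0, 60) [19.9  0.2 59.1]
scene (50, 15, 60) [50.2 15.2 60.9]
```

View pics/s8.png

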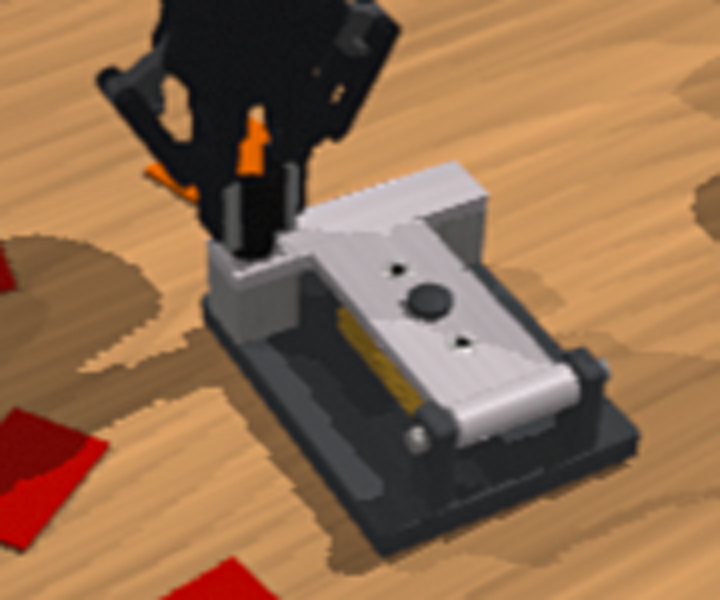

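The scene view shows the leaf flat on both posts (top at z of about 60 mm). The pin's knob is pressed onto it at crop (255,225), held with 18 N, so I'm handing in.

```bash
python3 -c "
from h import *
print(order.finish_job())"
```

```text
the job is handed in; nothing more can be done
None
```

The job is handed in at about 26 s: the plates are square against both rails, the leaf is shut on both posts, and the pin is through into the post with the knob still held and pressed down at about 18 N.

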